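Lay out the due dose from a pill organiser

ROBOT

A 6-joint arm with a two-finger parallel gripper is mounted at the origin on a cart in front of the work surface, level with it; the furniture and walls round the work are solid. World frame = base frame: x ahead of the robot, y to its left, z up, the work surface at z = 0. Lengths are in m, angles in rad, forces in N, time in s.
With the tool pointing down it reaches from about 0.4 to 0.825 m from the base axis. Payload 7 kg.
Tool frame: the origin (TCP) lies on the centre line of the jaws, within the pads' length; the fingertips stand 25 mm ahead of it and the grasp point (between the pads) lies 6 mm ahead of it; y points along the fingers, z is the direction in which the jaws open and shut, and the axes are right-handed (so a half turn about y gives the same grasp; the last joint's range is limited). The gripper opens to 88 mm and grips with 3 to 60 N. Pads are 19 mm wide; open, the fingers measure 130 mm over their backs; the gripper's body (78 mm by 193 mm) begins 47 mm behind the grasp point.
Start: joints at [1.505, 0.359, 0.012, 0, -1.224, -0.288], TCP at [0.234, 0.633, 0.252] pointing down, gripper open.
Joint ranges: [-3.07, 3.07], [-1.43, 2.12], [-1.02, 1.25], [-3.03, 1.67], [-3.05, -0], [-3.03, 3.03]. Speed limits (rad/s): [2.39, 2.39, 3.01, 3.14, 3.14, 3.14].

INTERFACE

Orientations are given as [roll, pitch, yaw] about the fixed x, y, z axes, in that order (R = Rz(yaw) Ry(pitch) Rx(roll)).
In Python, from rig import r gives the robot as it stands.
- The arm moves only by the tool arm_command, never from a script. Its argument "increments" is one flat list of numbers, 7 for each row, row after row: the turn, a rotation vector about the tool's x, y, z in rad, then the shift along the tool's x, y, z in mm, then the opening, from 0 (shut) to 1 (fully open). A call has 1 to 12 rows; each row is the pose to reach, as a shift and turn from the pose commanded when the call began, along the tool's axes at that moment; what a row does not reach only later rows make up. A row lasts 1/10 s, in which the tool goes at most 50 mm and 8.59 degrees, less where a joint would pass 70% of its speed; a pose out of reach is approached as far as the arm can. A call with a gripper value outside its range is refused whole. The fingers move at their own pace and stop on an object; "newtons" is the grip in N (left out, the last holds). Time passes only in rows, so rows that repeat a pose let the fingers close. It gives the time, the measured TCP pose, the force and the opening at its end, in the units of the state.
- r.sense(): the state, without advancing time (a new reading comes with each control period).
- r.camera(name): name is "side" or "top"; returns a dict with "color" (384x512x3 uint8, red, green, blue), "fx", "fy", "cx", "cy" (pixels), "world_to_cam" (4x4, takes a point from world to camera coordinates). Camera axes: x right, y up, looking along -z (the intrinsics and any distortion apply to the point x, -y, -z); pixel columns grow to the right and rows downward; lengths in m; the calibration is good to about 2 mm. A picture is of the moment at which its call begins. There is no depth.
- r.finish_job(): hands the job in, once; it reports no verdict.
The state is a dict: "time": time; "joint_pos": joint angles; "qvel": joint speeds; "joint_torque": joint torques, N m; "position": TCP position; "tool_rot": TCP orientation; "ft_force": force on the tool from outside, world axes, zero at the start; "wrist_torque": the same for the moment, N m; "opening": opening from 0.0 (shut) to 1.0 (fully open).
Only numpy, scipy, OpenCV 4.12 (cv2) and the standard library are available. Lean on these libraries where they do the work, as an engineer would, in place of code of your own. Each camera call takes 0.05 s, during which the arm holds its last target.

TASK

The patient's next dose is due before the breathing test. Pluck the capsule out of the pill organiser compartment whose lid stands open and put it in the small steel medicine cup; then press that compartment's lid down until it snaps shut, flat on the rim. Keep the cup upright and do not knock the black adaptor, the label roll or the sanitiser bottle about.

Things in the scene. Friction and masses are not known exactly. Their poses are not given: they have to be found in the camera images.
- capsule: Two-piece medicine capsule, half white and half grey, 26 mm long and 10 mm in diameter, lying on the floor of the open compartment. Origin at its centre; its y axis is its long axis, which lies within about 0.3 rad of the compartment's y axis, so that it can be gripped across its diameter along the compartment's long (x) direction.
- pod_open: Organiser compartment with the open lid (one of four in a row; any place). Fixed plastic box, open top, 78 mm along x, 48 mm along y, 18 mm high, walls and floor 2 mm: pocket 74 x 44 mm, 16 mm deep. Origin at the centre of its underside, 4 mm above the desk: pocket floor 6 mm, rim 22 mm above the desk. x points away from the robot to the hinge, y along the row.
- pod_lid (a joint): Hinge of the open compartment's lid, rad: 0 = lying flat shut on the rim, pi/2 = upright, about 2.15 to 2.55 at the start (leaning back, away from the robot), stop at 2.7. Light friction: it stays where it is left and swings with under 1 N, but at about 0.07 it meets a snap catch at the free edge and must be pressed home with about 3 N there; snapped, it reads 0.
- lid_hinge (a point): Middle of the lid's hinge line, on the far (+x) rim of the open compartment, 22 mm above the desk. Its axes are those of the compartment.
- lid_edge (a point): Middle of the lid's free edge, 78 mm from the hinge line; moves with the lid. The lid is a flat clear plate, 48 mm wide, 2 mm thick, with an 18 mm wide thumb tab and a small snap hook below it that projects 8 mm beyond this edge. Shut, its top is 24 mm above the desk.
- pill_carrier: Fixed dark grey carrier of the whole pill organiser, 86 mm along its x by 204 mm along its y; four compartments stand in it in a row along y at 49.5 mm pitch. Origin at the centre of its underside on the desk. The other three compartments are shut with fixed clear lids, tops 24 mm above the desk, with capsules inside.
- medicine_cup: Round stainless steel medicine cup (gallipot), standing loose on the desk: rim 65 mm across outside and 58 mm inside, 32 mm high, base 46 mm across, floor 3 mm thick. Origin at the centre of its underside, z up along its axis.
- cal_tube: Bystander: black ribbed adaptor cylinder, 52 mm in diameter, 82 mm high, standing behind the organiser. Origin at the centre of its underside.
- label_roll: Bystander: roll of white labels lying flat, 58 mm in diameter, 33 mm high, behind the organiser. Origin at the centre of its underside.
- sanitiser: Bystander: pump bottle of hand sanitiser, 61 x 73 mm, 181 mm high, standing to the left of the organiser. Origin at the centre of its underside.
Not all that is in view belongs to the job. What is shaped like the pod_open but yellow is not meant.

How it is judged:
By the outcome, as a careful person would: the job done as asked, in the order asked, and still so for the second after the job is handed in, with the robot touching nothing.
It also fails if it takes over 54 s, if anything falls off the work surface, if the arm or the gripper's body presses on something with over 40 N, if the wrist force passes 120 N, or if a joint passes its speed limit or range.

## Working session

There is one attempt and no reset: what is moved stays moved. The work goes in short steps, Python scripts to look and compute and a tool call to move; the robot and the scene stay as the last step left them, time stands still between calls to the robot, and variables do not carry over. Pictures are saved under pics/ and viewed, and the job is handed in when it is done.

Besides the shell and the picture viewer there is one more tool, called after "Call:" in YAML: its name, and indented under it one key for each argument. arm_command: Moves the arm, as the interface text tells. Its arguments: {"type":"object","properties":{"increments":{"type":"array"},"newtons":{"type":"number"}},"required":["increments"]}

```bash
ls; mkdir -p pics; python3 - <<'E'
from rig import r
import cv2,numpy as np
s=r.sense(); print(s)
for n in("side","top"):
    c=r.camera(n); cv2.imwrite(f"pics/{n}0.png",c["color"][:,:,::-1]); print(n,c["fx"],c["fy"],c["cx"],c["cy"],[k for k in c]); print(np.round(c["world_to_cam"],4).tolist())
E
```

```text
pics
{'time': 0.0, 'joint_pos': array([ 1.50509094e+00,  3.59375857e-01,  1.10782761e-02, -3.51897300e-04,
       -1.22405004e+00, -2.88097768e-01]), 'qvel': array([-0.00050144,  0.00018787,  0.00041414,  0.00148833, -0.00114198,
       -0.00125763]), 'joint_torque': array([-2.83019544e-04, -5.82716095e+01,  2.93039292e+01,  6.99648678e+00,
        6.81288730e-03, -1.68359693e-04]), 'position': array([0.23373518, 0.63278805, 0.25063789]), 'tool_rot': array([-1.56921497e+00,  1.23636313e-04,  2.78766975e+00]), 'ft_force': array([-0.23938828, -0.09116029,  0.26746381]), 'wrist_torque': array([-0.00572278, -0.02123823,  0.02203483]), 'opening': 1.0009025521110937}
side 418.2446982414964 418.2446982414964 247.28416905099172 191.10163854056958 ['color', 'fx', 'fy', 'cx', 'cy', 'world_to_cam']
[[0.8999, -0.4354, -0.0251, -0.5326], [0.2316, 0.4283, 0.8734, -0.1881], [-0.3696, -0.7918, 0.4863, -0.8958], [0.0, 0.0, 0.0, 1.0]]
top 455.71664121162314 455.71664121162314 254.81959749299023 196.90872976826617 ['color', 'fx', 'fy', 'cx', 'cy', 'world_to_cam']
[[-0.0116, -0.9998, -0.0145, -0.007], [0.9899, -0.0135, 0.1409, -0.6131], [-0.1411, -0.0128, 0.9899, -1.3029], [0.0, 0.0, 0.0, 1.0]]
```

View pics/side0.png

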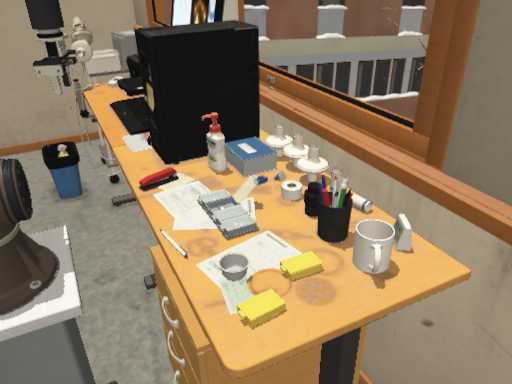

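View pics/top0.png

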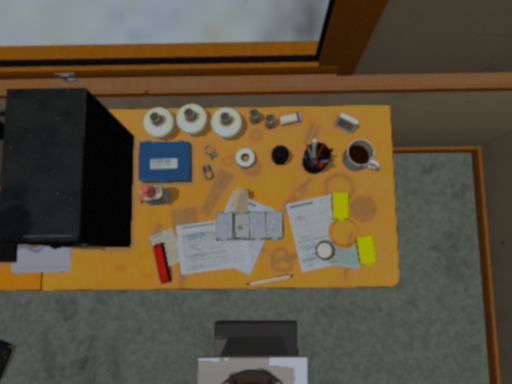

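The top view shows the organiser row at about (217-283, 212-240), with the open lid leaning back near (241,198). The cup is at (325,250), with yellow decoys at (341,205) and (366,250). The bystanders are the roll at (246,157), the black tube at (281,155) and the sanitiser at (152,192). I'll crop closer.

```bash
python3 - <<'E'
import cv2
t=cv2.imread("pics/top0.png"); s=cv2.imread("pics/side0.png")
cv2.imwrite("pics/topc.png",cv2.resize(t[180:250,205:295],None,fx=8,fy=8,interpolation=cv2.INTER_CUBIC))
cv2.imwrite("pics/sidec.png",cv2.resize(s[165:245,185:285],None,fx=7.5,fy=7.5,interpolation=cv2.INTER_CUBIC))
E
```

```text
(no output)
```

View pics/topc.png

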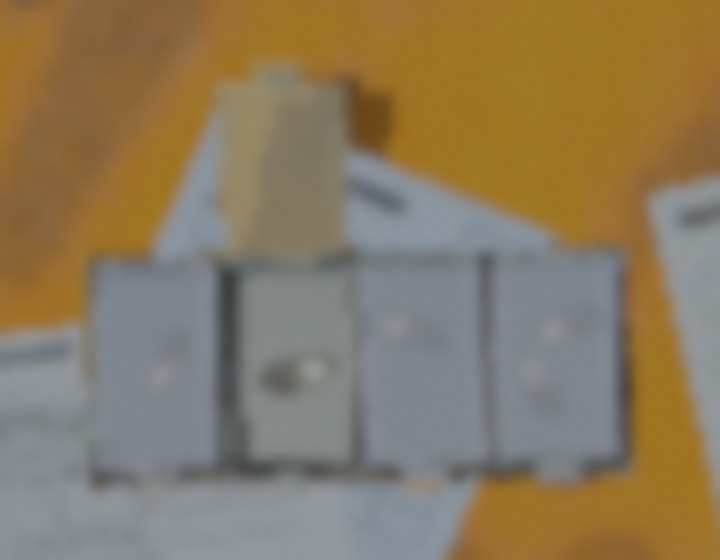

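View pics/sidec.png

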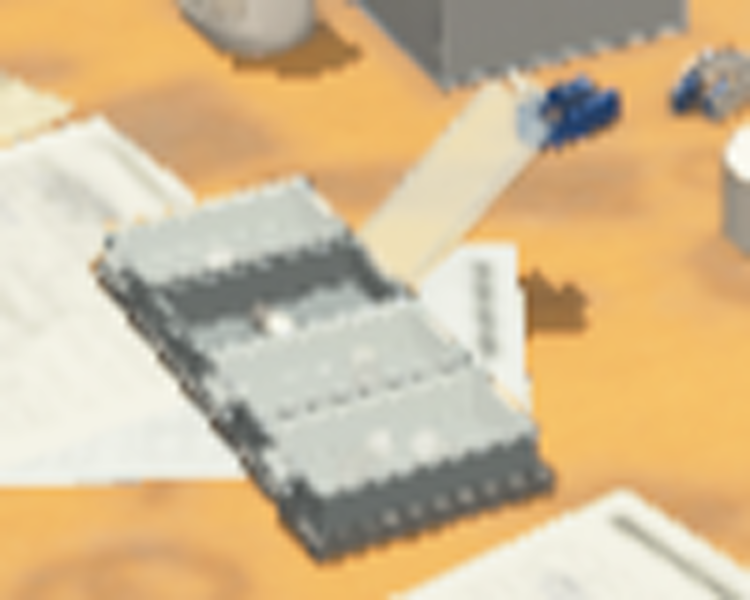

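```bash
cat > h.py <<'E'
import numpy as np,cv2,json
K={"side":(418.2446982,247.284169,191.1016385,np.array([[0.8999,-0.4354,-0.0251,-0.5326],[0.2316,0.4283,0.8734,-0.1881],[-0.3696,-0.7918,0.4863,-0.8958]])),
"top":(455.7166412,254.8195975,196.9087298,np.array([[-0.0116,-0.9998,-0.0145,-0.007],[0.9899,-0.0135,0.1409,-0.6131],[-0.1411,-0.0128,0.9899,-1.3029]]))}
def proj(n,p):
    f,cx,cy,T=K[n]; c=T[:,:3]@np.array(p,float)+T[:,3]; return np.array([cx+f*c[0]/-c[2],cy-f*c[1]/-c[2]])
def ray(n,uv):
    f,cx,cy,T=K[n]; R=T[:,:3]; o=-np.linalg.solve(R,T[:,3]); d=np.linalg.solve(R,[(uv[0]-cx)/f,-(uv[1]-cy)/f,-1]); return o,d/np.linalg.norm(d)
def onz(n,uv,z):
    o,d=ray(n,uv); return o+d*(z-o[2])/d[2]
def tri(ut,us):
    o1,d1=ray("top",ut);o2,d2=ray("side",us)
    A=np.stack([d1,-d2],1); t=np.linalg.lstsq(A,o2-o1,rcond=None)[0]
    a,b=o1+d1*t[0],o2+d2*t[1]; return (a+b)/2,np.linalg.norm(a-b)
def cr(x,y,s,x0,y0): return np.array([(x+.5)/s-.5+x0,(y+.5)/s-.5+y0])
E
python3 - <<'E'
from h import *
np.set_printoptions(precision=4,suppress=True)
T=lambda x,y:cr(x,y,8,205,180); S=lambda x,y:cr(x,y,7.5,185,165)
for a in [(92,258),(622,252),(630,467),(92,480)]: print("top rim",onz("top",T(*a),.022))
for a in [(105,245),(305,180),(530,430),(310,492)]: print("side rim",onz("side",S(*a),.022))
print("caps",onz("top",T(297,373),.011), onz("side",S(268,322),.011), tri(T(312,370),S(278,322)))
print("pod",[onz("top",T(*a),.022) for a in [(235,258),(352,255),(355,465),(235,478)]])
print("lid edge",tri(T(280,85),S(505,95)))
print("hinge",onz("top",T(293,255),.022),onz("side",S(382,265),.022))
for n,uv,z in [("roll",(246,157),.033),("tube",(281,155),.082),("san",(152,190),.1),("cup",(325,250),.032)]: print(n,onz("top",uv,z))
print("cup side",onz("side",(234,262),.032),"roll side",onz("side",(291,185),.033),"tube",onz("side",(314,184),.082))
E
```

```text
top rim [0.5726 0.102  0.022 ]
top rim [ 0.5722 -0.0961  0.022 ]
top rim [ 0.4922 -0.0974  0.022 ]
top rim [0.4898 0.102  0.022 ]
side rim [0.4891 0.0909 0.022 ]
side rim [0.5725 0.1014 0.022 ]
side rim [ 0.5704 -0.0903  0.022 ]
side rim [ 0.4926 -0.0894  0.022 ]
caps [0.5294 0.0261 0.011 ] [0.5272 0.0301 0.011 ] (array([0.5288, 0.0207, 0.0158]), np.float64(0.0026854468148448303))
pod [array([0.5719, 0.0485, 0.022 ]), array([0.5724, 0.0047, 0.022 ]), array([0.4942, 0.0044, 0.022 ]), array([0.4899, 0.0489, 0.022 ])]
lid edge (array([0.6254, 0.0297, 0.0778]), np.float64(0.006114752512680923))
hinge [0.5727 0.0268 0.022 ] [0.5719 0.03   0.022 ]
roll [0.7364 0.0106 0.033 ]
tube [ 0.7294 -0.0927  0.082 ]
san [0.6287 0.2768 0.1   ]
cup [ 0.455 -0.218  0.032]
cup side [ 0.4559 -0.219   0.032 ] roll side [0.7347 0.0142 0.033 ] tube [ 0.7405 -0.0864  0.082 ]
```

```bash
python3 - <<'E'
import cv2
t=cv2.imread("pics/top0.png"); s=cv2.imread("pics/side0.png")
a=cv2.resize(t[230:275,300:350],None,fx=8,fy=8,interpolation=cv2.INTER_CUBIC)
b=cv2.resize(s[245:290,210:260],None,fx=8,fy=8,interpolation=cv2.INTER_CUBIC)
cv2.imwrite("pics/cup.png",cv2.hconcat([a,b]))
E
```

```text
(no output)
```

View pics/cup.png

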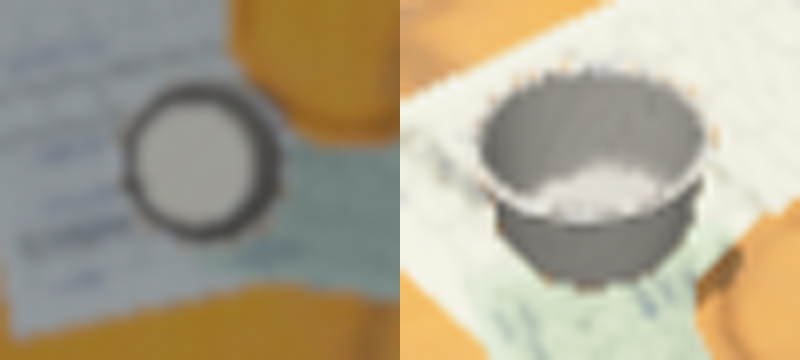

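```bash
python3 - <<'E'
from h import *
np.set_printoptions(precision=3,suppress=True)
print("tower near-right base corner top",onz("top",(131,245),0.0),"side",onz("side",(178,160),0.0))
print("tri top corner", tri((83,245),(158,35)) )
for z in (.3,.35,.4,.45): print(z,onz("top",(83,244),z),onz("side",(139,31),z),onz("side",(153,38),z))
T=lambda x,y:cr(x,y,8,205,180)
im=cv2.imread("pics/top0.png")[215:240,225:258].astype(int)
g=im.sum(2)//3
print(g[8:16,8:26])
E
python3 - <<'E'
import cv2
s=cv2.imread("pics/side0.png")
cv2.imwrite("pics/tow.png",cv2.resize(s[10:190,90:290],None,fx=3,fy=3))
E
```

```text
tower near-right base corner top [0.478 0.361 0.   ] side [0.526 0.399 0.   ]
tri top corner (array([0.479, 0.342, 0.41 ]), np.float64(0.03299332739106322))
0.3 [0.47  0.389 0.3  ] [0.636 1.245 0.3  ] [0.64  1.004 0.3  ]
0.35 [0.467 0.37  0.35 ] [0.558 0.877 0.35 ] [0.562 0.678 0.35 ]
0.4 [0.465 0.35  0.4  ] [0.481 0.51  0.4  ] [0.483 0.353 0.4  ]
0.45 [0.463 0.331 0.45 ] [0.403 0.143 0.45 ] [0.405 0.028 0.45 ]
[[ 71  87 116 130 133 134 133 133 131 130 130 131 129 131 132 131 123 130]
 [ 72  88 116 130 133 131 128 126 123 123 127 128 123 124 130 130 125 131]
 [ 76  89 115 130 129 120 114 110 111 123 137 138 129 121 127 132 126 132]
 [ 78  92 116 128 121 108 100 101 108 125 142 146 135 126 128 132 124 132]
 [ 78  91 116 127 115 100  95  95 103 117 132 136 132 130 132 131 122 129]
 [ 77  90 117 128 121 111 102  98 104 117 127 130 131 132 133 130 119 129]
 [ 76  89 117 130 131 126 120 116 120 127 132 132 133 134 133 128 115 126]
 [ 79  90 117 132 134 133 131 130 130 133 134 134 134 134 134 128 112 122]]
```

View pics/tow.png

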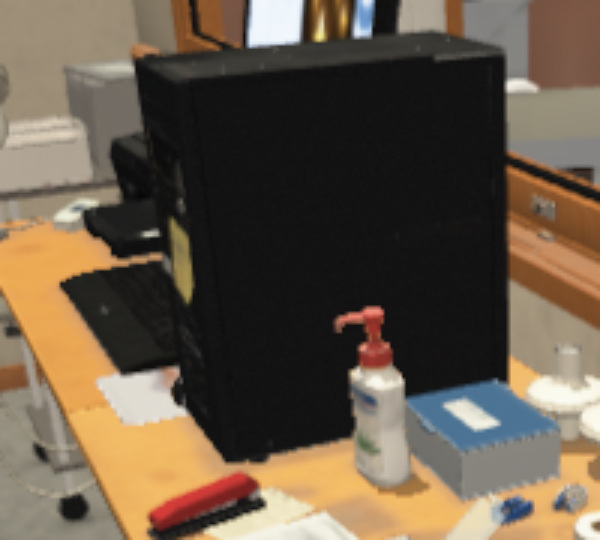

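Candidates for the capsule, in the top view: the open compartment's capsule at (241.6,226.4), and capsules under the fixed lids near (225,227), (254,221), (273,221) and (271,227). The yellow decoys are at (341,205) and (366,250). I choose the one at (241.6,226.4): in the crop its lid stands back and its pocket is open. The PC tower's near corner is at about (0.475, 0.345), so I'll route the arm around it.

```bash
cat >> h.py <<'E'
from scipy.spatial.transform import Rotation as Ro
def inc(s,wps,base=None):
    """wps: list of (x,y,z,yaw) ; prints rel rotvec, mm shift in current tool axes"""
    R0=Ro.from_euler("xyz",s["tool_rot"]); p0=np.array(s["position"])
    for w in wps:
        R1=Ro.from_euler("xyz",[-np.pi/2,0,w[3]]) if len(w)==4 else Ro.from_euler("xyz",w[3:])
        print(w,"->",np.round((R0.inv()*R1).as_rotvec(),3),np.round(R0.inv().apply(np.array(w[:3])-p0)*1000,1))
E
python3 - <<'E'
from h import *
from rig import r
s=r.sense(); print(s["time"])
inc(s,[(.29,.34,.25,2.5),(.42,.13,.25,2.0),(.53,.027,.16,1.82),(.53,.027,.13,1.82)])
E
```

```text
0.1
(0.29, 0.34, 0.25, 2.5) -> [-0.001  0.288 -0.   ] [-154.2    1.1  255.2]
(0.42, 0.13, 0.25, 2.0) -> [-0.001  0.788 -0.001] [-349.     1.4  407.1]
(0.53, 0.027, 0.16, 1.82) -> [-0.001  0.968 -0.001] [-487.8   91.5  465.5]
(0.53, 0.027, 0.13, 1.82) -> [-0.001  0.968 -0.001] [-487.8  121.5  465.4]
```

Call:
arm_command:
  increments: [0,0.05,0,-26,0,43,1,0,0.1,0,-52,0,85,1,0,0.15,0,-77,0,128,1,0,0.2,0,-103,0,170,1,0,0.24,0,-129,0,213,1,0,0.29,0,-154,0,255,1,0,0.39,0,-193,0,285,0.8,0,0.49,0,-232,0,316,0.7,0,0.59,0,-271,0,346,0.6,0,0.69,0,-310,0,377,0.5,0,0.79,0,-349,0,407,0.4,0,0.85,0,-384,0,425,0.35]
  newtons: 10

```text
time: 1.3
position: [0.4471, 0.0988, 0.2517]
tool_rot: [-1.571, -0.0, 1.933]
ft_force: [1.2, 1.3, 0.8]
opening: 0.517
```

```bash
python3 - <<'E'
from h import *
from rig import r
s=r.sense(); print(s["time"],s["position"],s["tool_rot"],s["opening"],s["joint_pos"])
inc(s,[(.53,.027,.20,1.82),(.53,.027,.13,1.82)])
E
```

```text
1.3 [0.44708563 0.09883084 0.25173415] [-1.57111381e+00 -2.67101058e-04  1.93320647e+00] 0.5171808595164227 [ 6.49636332e-01 -7.72712693e-03 -4.43224711e-01 -1.83363634e-04
 -1.13491861e+00 -2.87148850e-01]
(0.53, 0.027, 0.2, 1.82) -> [0.    0.113 0.   ] [-96.6  51.7 -52. ]
(0.53, 0.027, 0.13, 1.82) -> [0.    0.113 0.   ] [-96.6 121.7 -52. ]
```

Call:
arm_command:
  increments: [0,0.06,0,-35,25,-20,0.23,0,0.113,0,-70,60,-38,0.23,0,0.113,0,-97,100,-52,0.23,0,0.113,0,-97,122,-52,0.23,0,0.113,0,-97,122,-52,0.23,0,0.113,0,-97,122,-52,0.23]

```text
time: 1.9
position: [0.53, 0.0295, 0.1297]
tool_rot: [-1.57, 0.0, 1.825]
ft_force: [-0.2, 1.2, 1.0]
opening: 0.226
```

```bash
python3 - <<'E'
from h import *
from rig import r
s=r.sense(); print(s["time"],s["position"],s["tool_rot"],s["opening"])
t=r.camera("top")["color"][:,:,::-1];sd=r.camera("side")["color"][:,:,::-1]
cv2.imwrite("pics/t1.png",t);cv2.imwrite("pics/s1.png",sd)
a=cv2.resize(t[170:260,190:300],None,fx=7,fy=7,interpolation=cv2.INTER_CUBIC);cv2.imwrite("pics/t1c.png",a)
b=cv2.resize(sd[120:250,160:300],None,fx=4.6,fy=4.6,interpolation=cv2.INTER_CUBIC);cv2.imwrite("pics/s1c.png",b[:600])
E
```

```text
1.9 [0.53003614 0.02948462 0.12974824] [-1.56961270e+00  4.75000229e-04  1.82488138e+00] 0.2262794235048593
```

View pics/t1c.png

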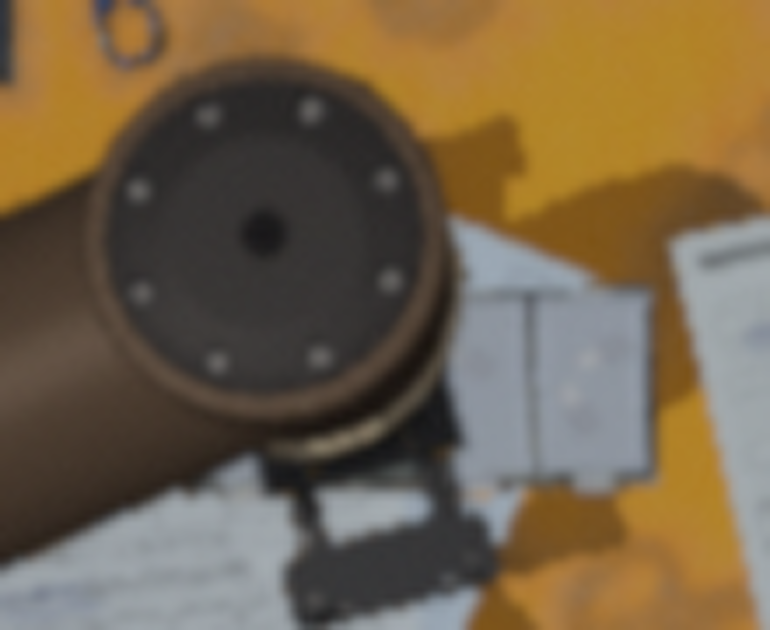

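View pics/s1c.png

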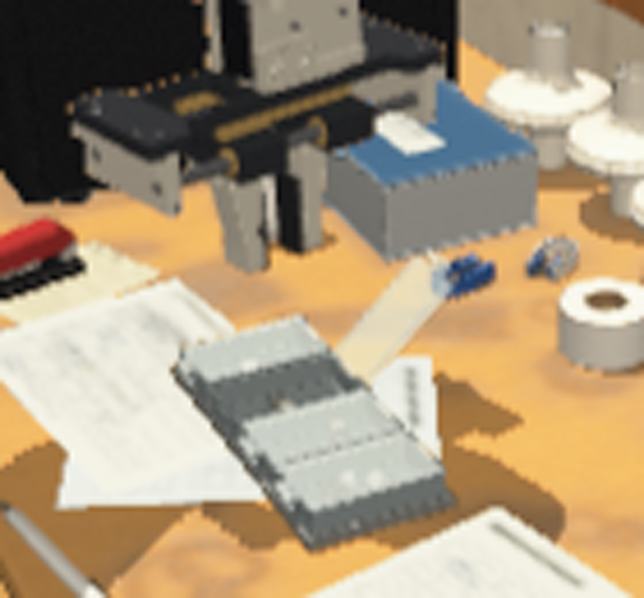

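```bash
python3 - <<'E'
from h import *
p=np.array([.53,.0295,.1047]); j=np.array([np.cos(.254),np.sin(.254),0])
for k in(-.031,-.010,.010,.031):
    q=(proj("side",p+k*j)-[160,120])*4.6; print(k,q)
for z in (.1727,.12): print(z,[(proj("side",[*(p+k*j)[:2],z])-[160,120])*4.6 for k in(-.096,.096)])
E
python3 - <<'E'
import cv2
s=cv2.imread("pics/s1.png")
cv2.imwrite("pics/s1d.png",cv2.resize(s[120:190,170:260],None,fx=8.5,fy=8.5,interpolation=cv2.INTER_CUBIC))
E
```

```text
-0.031 [227.40380733 274.79674318]
-0.01 [258.39554931 262.71046433]
0.01 [287.28169336 251.44533466]
0.031 [316.97196085 239.86660983]
0.1727 [array([114.28637785, 196.65584265]), array([402.01010354,  96.49746346])]
0.12 [array([124.16013023, 288.25544108]), array([404.29093002, 181.58978689])]
```

View pics/s1d.png

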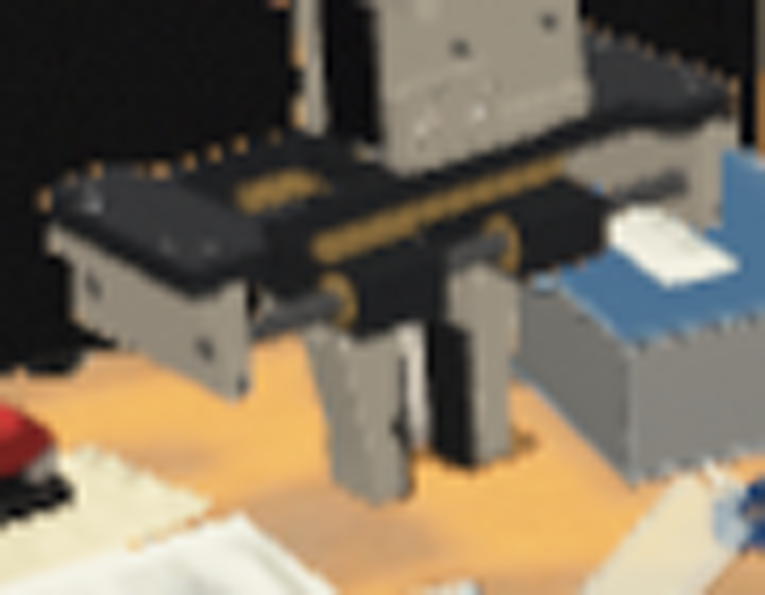

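```bash
python3 - <<'E'
from h import *
from rig import r
s=r.sense(); print(s["time"],s["position"],s["tool_rot"],s["opening"])
inc(s,[(.53,.027,.05,1.82),(.53,.027,.0335,1.82)])
im=cv2.imread("pics/side0.png")[200:215,205:235].astype(int).sum(2)//3
print(im)
E
```

```text
2.0 [0.53088732 0.03032677 0.1313469 ] [-1.57339089e+00 -4.37637125e-05  1.82603406e+00] 0.22965824459540293
(0.53, 0.027, 0.05, 1.82) -> [0.003 0.006 0.   ] [-3.  81.3  1.9]
(0.53, 0.027, 0.0335, 1.82) -> [0.003 0.006 0.   ] [-3.  97.8  2. ]
[[205 205 206 207 212 203 199 192 210 194 184 133 136 117 139 145 114 103
  107 107 107 107 106 107 107 107 103  93 102 140]
 [207 208 198 184 192 176 175 144 146 127 141 131 126 104 107 107 107 107
  107 107 106 107 106 106 107 112 106 102  94 104]
 [182 185 169 139 135 122 135 139 140 109 107 107 106 106 106 106 106 105
  107 106 106 107 108 105 103 124 138 120  92  93]
 [129 124 123 133 127 109 103 107 107 106 107 106 106 106 106 106 106 106
  109 104  98 117 143 140 135 152 173 148 117  92]
 [128 140  99 106 107 106 106 106 106 106 105 105 106 106 108 100 104 109
  113 115 132 151 178 178 178 178 178 175 158 115]
 [115 157 138 106 106 106 106 106 106 106 106 108 105 109 133 123 130 143
  142 151 178 178 178 178 178 178 178 181 190 178]
 [ 99 114 157 121 106 105 106 109 106 104 109 112 110 124 156 163 181 188
  178 178 178 178 177 174 180 194
[... 318 characters left out ...]
167 170 158 171 209 231
  223 213 213 211 207 208 206 202 202 202 203 203]
 [128 135  91  95 112 138 181 178 175 173 191 188 181 193 213 204 211 211
  213 204 211 202 202 202 203 203 203 203 204 202]
 [167 145 111  88  90 117 172 174 192 186 211 211 213 213 210 206 208 207
  202 203 203 203 203 203 203 202 204 212 214 211]
 [222  94 126 102  95  91  99 151 199 212 209 208 205 212 202 203 203 204
  203 204 203 203 203 203 204 203 205 218 219 215]
 [230 166 103 117 114  91  96 116 155 203 202 202 203 203 204 203 204 203
  203 203 206 204 208 213 206 203 202 211 204 203]
 [234 229 163 111 133  95 100 127 147 193 203 203 204 204 204 203 204 205
  209 208 207 205 211 217 205 205 205 202 201 201]]
```

```bash
python3 - <<'E'
from h import *
from rig import r
P=[];A=[]
for i in range(8):
    r.camera("top"); s=r.sense(); P.append(s["position"]);A.append(s["tool_rot"])
P=np.array(P);A=np.array(A);print(P.mean(0),P.std(0),A.mean(0),A.std(0),s["time"])
s["position"]=P.mean(0);s["tool_rot"]=A.mean(0)
inc(s,[(.53,.027,.05,1.82),(.53,.027,.0335,1.82)])
for z in(.011,.014):print(onz("top",(243.6,225.9),z),onz("side",(221.8,207.9),z))
E
```

```text
[0.53056751 0.03020321 0.13088167] [0.00022063 0.00022898 0.0005093 ] [-1.57308712e+00 -3.01946110e-04  1.82571382e+00] [8.30510211e-04 8.43314477e-05 3.19598833e-04] 2.4
(0.53, 0.027, 0.05, 1.82) -> [0.002 0.006 0.   ] [-3.  80.9  1.5]
(0.53, 0.027, 0.0335, 1.82) -> [0.002 0.006 0.   ] [-3.  97.4  1.6]
[0.53021033 0.02035131 0.011     ] [0.5299377  0.02636002 0.011     ]
[0.52997484 0.02023655 0.014     ] [0.52817518 0.02173661 0.014     ]
```

Call:
arm_command:
  increments: [0,0,0,-3,30,1,0.23,0,0,0,-3,55,1,0.23,0,0,0,-3,70,1,0.23,0,0,0,-3,80,1,0.23,0,0,0,-3,80,1,0.23]

```text
time: 2.9
position: [0.5293, 0.0262, 0.0485]
tool_rot: [-1.569, 0.0, 1.825]
ft_force: [-0.2, 0.4, -0.8]
opening: 0.228
```

```bash
cat >> h.py <<'E'
def avg(r,n=5):
    P=[];A=[];F=[]
    for i in range(n):
        im=r.camera("side"); s=r.sense(); P.append(s["position"]);A.append(s["tool_rot"]);F.append(s["ft_force"])
    s["position"]=np.mean(P,0);s["tool_rot"]=np.mean(A,0);s["ft_force"]=np.mean(F,0)
    print("t",round(s["time"],2),"p",np.round(s["position"],4),"rot",np.round(s["tool_rot"],4),"F",np.round(s["ft_force"],2),"op",round(s["opening"],4))
    return s,im["color"][:,:,::-1]
E
python3 - <<'E'
from h import *
from rig import r
s,im=avg(r)
inc(s,[(.53,.027,.0335,1.82)])
t=r.camera("top")["color"][:,:,::-1]
cv2.imwrite("pics/s2c.png",cv2.resize(im[150:230,180:280],None,fx=7,fy=7,interpolation=cv2.INTER_CUBIC))
cv2.imwrite("pics/t2c.png",cv2.resize(t[150:250,190:300],None,fx=6,fy=6,interpolation=cv2.INTER_CUBIC))
E
```

```text
t 3.15 p [0.5304 0.0266 0.0501] rot [-1.5716  0.      1.825 ] F [ 0.14 -0.05  0.17] op 0.2283
(0.53, 0.027, 0.0335, 1.82) -> [ 0.001  0.005 -0.   ] [ 0.5 16.6  0.3]
```

View pics/s2c.png

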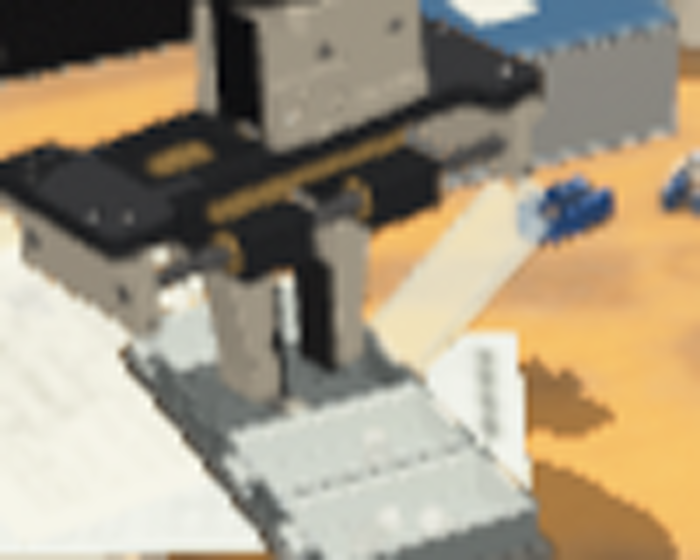

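Call:
arm_command:
  increments: [0,0,0,0,6,0,0.23,0,0,0,0,12,0,0.23,0,0,0,0,16,0,0.23,0,0,0,0,16,0,0.23]

```text
time: 3.6
position: [0.5294, 0.0262, 0.0327]
tool_rot: [-1.569, 0.0, 1.825]
ft_force: [0.2, 1.6, -0.5]
opening: 0.228
```

```bash
python3 - <<'E'
from h import *
from rig import r
s,im=avg(r,4)
cv2.imwrite("pics/s3c.png",cv2.resize(im[150:230,180:280],None,fx=7,fy=7,interpolation=cv2.INTER_CUBIC))
E
```

```text
t 3.8 p [0.5299 0.0264 0.0334] rot [-1.5703e+00  1.0000e-04  1.8248e+00] F [-0.12  0.   -0.17] op 0.2322
```

View pics/s3c.png

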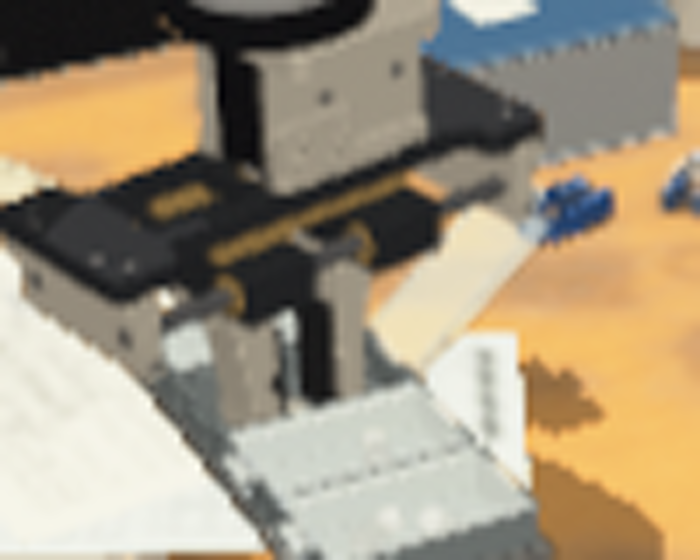

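Call:
arm_command:
  increments: [0,0,0,0,0,0,0.1,0,0,0,0,0,0,0.02,0,0,0,0,0,0,0.02,0,0,0,0,0,0,0.02]
  newtons: 8

```text
time: 4.2
position: [0.5301, 0.0264, 0.0337]
tool_rot: [-1.571, -0.0, 1.825]
ft_force: [-0.5, -0.6, 0.7]
opening: 0.108
```

```bash
python3 - <<'E'
from h import *
from rig import r
s,im=avg(r,3)
E
```

```text
t 4.35 p [0.5301 0.0264 0.0337] rot [-1.571  -0.      1.8248] F [0.26 0.31 0.6 ] op 0.1129
```

Call:
arm_command:
  increments: [0,0,0,0,-15,0,0.02,0,0,0,0,-40,0,0.02,0,0,0,0,-75,0,0.02,0,0,0,0,-110,0,0.02,0,0,0,0,-110,0,0.02]

```text
time: 4.85
position: [0.5327, 0.0272, 0.1484]
tool_rot: [-1.579, -0.0, 1.826]
ft_force: [0.2, -0.2, -0.4]
opening: 0.108
```

```bash
python3 - <<'E'
from h import *
from rig import r
s,im=avg(r,4)
inc(s,[(.50,-.1,.14,1.82),(.456,-.218,.14,1.82),(.456,-.218,.067,1.82)])
cv2.imwrite("pics/s4c.png",cv2.resize(im[120:220,180:280],None,fx=6,fy=6,interpolation=cv2.INTER_CUBIC))
for n,a in [("top",(324.8,249.7)),("side",(210+(192.5/8)-.5,245+145.5/8-.5))]: print(onz(n,a,.032))
E
```

```text
t 5.05 p [0.5301 0.0266 0.1442] rot [-1.5724e+00 -4.0000e-04  1.8247e+00] F [-0.27  0.16 -0.54] op 0.111
(0.5, -0.1, 0.14, 1.82) -> [0.002 0.005 0.   ] [-114.9    4.    61. ]
(0.456, -0.218, 0.14, 1.82) -> [0.002 0.005 0.   ] [-218.1    3.9  133.2]
(0.456, -0.218, 0.067, 1.82) -> [0.002 0.005 0.   ] [-218.1   76.9  133.3]
[ 0.45586948 -0.21745628  0.032     ]
[ 0.45413264 -0.22066159  0.032     ]
```

View pics/s4c.png

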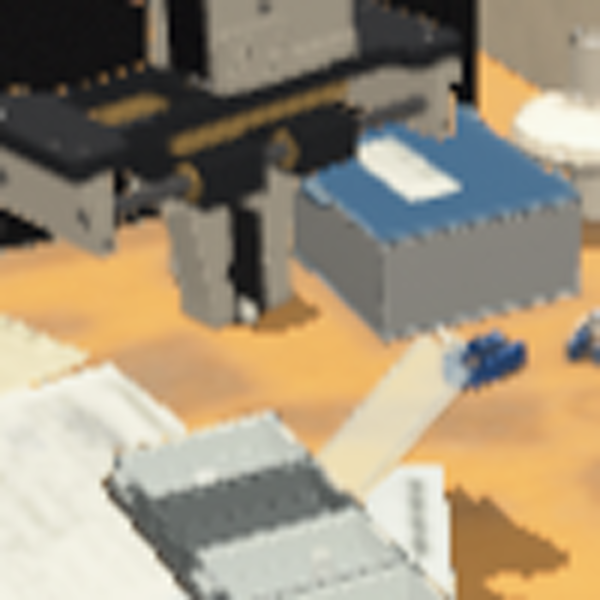

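Call:
arm_command:
  increments: [0,0,0,-30,0,18,0.02,0,0,0,-70,0,43,0.02,0,0,0,-110,0,67,0.02,0,0,0,-150,0,92,0.02,0,0,0,-190,0,116,0.02,0,0,0,-218,10,134,0.02,0,0,0,-218,30,134,0.02,0,0,0,-218,50,134,0.02,0,0,0,-218,60,134,0.02,0,0,0,-218,60,134,0.02]

```text
time: 6.05
position: [0.4536, -0.2181, 0.0815]
tool_rot: [-1.566, -0.002, 1.825]
ft_force: [0.4, 0.5, 0.9]
opening: 0.11
```

```bash
python3 - <<'E'
from h import *
from rig import r
s,im=avg(r,4)
inc(s,[(.455,-.2185,.061,1.82)])
cv2.imwrite("pics/s5c.png",cv2.resize(im[190:310,170:300],None,fx=5,fy=5,interpolation=cv2.INTER_CUBIC))
t=r.camera("top")["color"][:,:,::-1]
cv2.imwrite("pics/t5c.png",cv2.resize(t[200:290,270:380],None,fx=6,fy=6,interpolation=cv2.INTER_CUBIC))
E
```

```text
t 6.25 p [ 0.4552 -0.2181  0.0836] rot [-1.5702 -0.      1.8255] F [ 0.33 -0.14 -0.01] op 0.1105
(0.455, -0.2185, 0.061, 1.82) -> [-0.001  0.005  0.   ] [-0.3 22.6  0.3]
```

View pics/s5c.png

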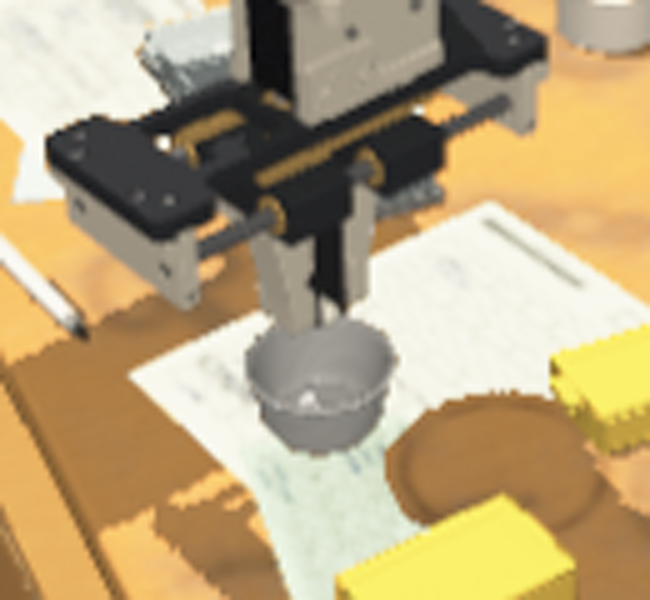

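View pics/t5c.png

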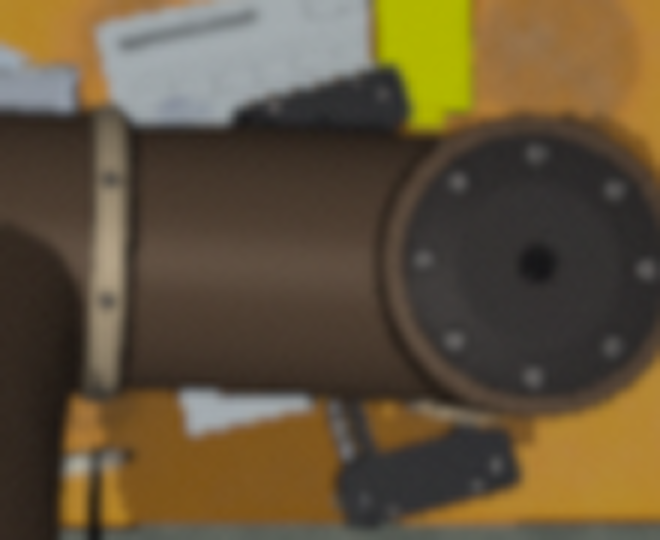

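Call:
arm_command:
  increments: [0,0,0,0,10,0,0.02,0,0,0,0,20,0,0.02,0,0,0,0,22,0,0.02,0,0,0,0,22,0,0.02,0,0,0,0,22,0,0.15,0,0,0,0,22,0,0.2,0,0,0,0,22,0,0.28,0,0,0,0,22,0,0.3,0,0,0,0,22,0,0.3]

```text
time: 7.2
position: [0.4551, -0.2183, 0.0617]
tool_rot: [-1.571, 0.0, 1.825]
ft_force: [-1.2, 0.6, -0.8]
opening: 0.295
```

```bash
python3 - <<'E'
from h import *
from rig import r
s,im=avg(r,3)
cv2.imwrite("pics/s6c.png",cv2.resize(im[190:310,170:300],None,fx=5,fy=5,interpolation=cv2.INTER_CUBIC))
inc(s,[(.455,-.2185,.15,1.82)])
E
```

```text
t 7.35 p [ 0.4551 -0.2183  0.0617] rot [-1.5710e+00  1.0000e-04  1.8248e+00] F [ 0.04 -0.03 -0.08] op 0.2952
(0.455, -0.2185, 0.15, 1.82) -> [ 0.     0.005 -0.   ] [ -0.2 -88.3   0.1]
```

View pics/s6c.png

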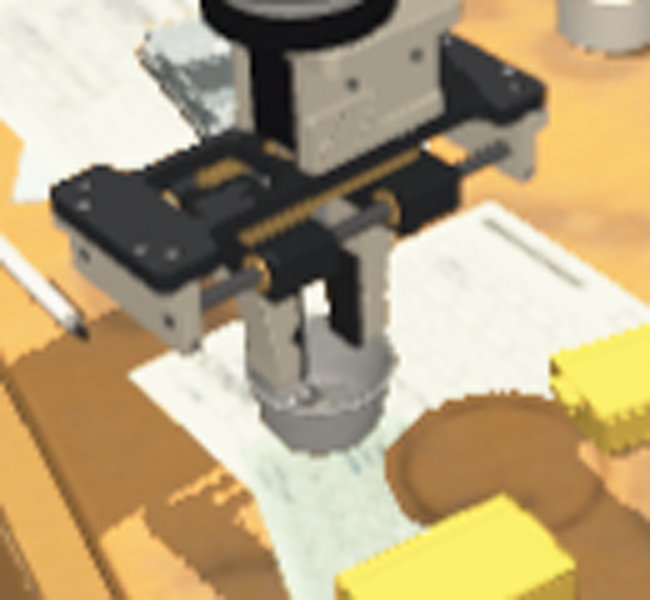

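Call:
arm_command:
  increments: [0,0,0,0,-30,0,0.3,0,0,0,0,-70,0,0.3,0,0,0,0,-115,0,0.15,0,-0.13,0,30,-140,-35,0,0,-0.26,0,65,-140,-70,0,0,-0.4,0,100,-140,-105,0,0,-0.53,0,110,-140,-125,0,0,-0.53,0,110,-140,-125,0]
  newtons: 20

```text
time: 8.15
position: [0.5503, -0.078, 0.2014]
tool_rot: [-1.571, 0.0, 2.362]
ft_force: [-0.2, -0.2, 0.1]
opening: 0.009
```

```bash
python3 - <<'E'
from h import *
from rig import r
s,im=avg(r,3)
t=r.camera("top")["color"][:,:,::-1]
cv2.imwrite("pics/s7.png",im);cv2.imwrite("pics/t7.png",t)
a=cv2.resize(t[230:275,300:350],None,fx=8,fy=8,interpolation=cv2.INTER_CUBIC)
b=cv2.resize(im[245:290,210:260],None,fx=8,fy=8,interpolation=cv2.INTER_CUBIC)
cv2.imwrite("pics/c7.png",cv2.hconcat([a,b]))
inc(s,[(.69,.0275,.19,np.pi),(.69,.0275,.08,np.pi)])
E
```

```text
t 8.3 p [ 0.5484 -0.0798  0.2012] rot [-1.5702e+00 -5.0000e-04  2.3551e+00] F [ 0.13 -0.67 -0.47] op 0.0079
(0.69, 0.0275, 0.19, 3.141592653589793) -> [-0.    -0.786  0.001] [ -24.1   11.  -176.1]
(0.69, 0.0275, 0.08, 3.141592653589793) -> [-0.    -0.786  0.001] [ -24.1  121.  -176.1]
```

View pics/c7.png

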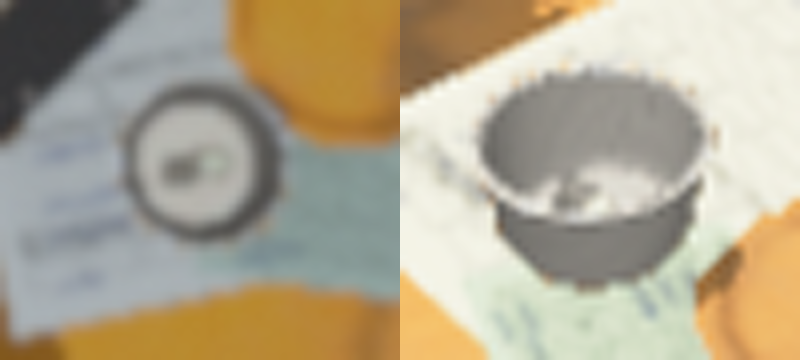

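View pics/s7.png

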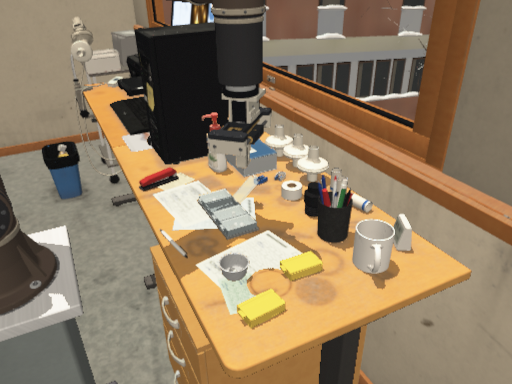

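The capsule lies in the cup: in the top crop its grey half is at (180,168) and its white half at (213,160). The cup is upright and hasn't moved. Next I go behind the lid.

Call:
arm_command:
  increments: [0,-0.14,0,-4,5,-30,0,0,-0.28,0,-8,10,-60,0,0,-0.42,0,-12,10,-90,0,0,-0.56,0,-16,10,-120,0,0,-0.7,0,-20,10,-150,0,0,-0.786,0,-24,20,-176,0,0,-0.786,0,-24,50,-176,0,0,-0.786,0,-24,80,-176,0,0,-0.786,0,-24,80,-176,0]

```text
time: 9.25
position: [0.6868, 0.0254, 0.1169]
tool_rot: [-1.569, -0.008, 3.138]
ft_force: [-1.1, -0.9, -0.3]
opening: 0.005
```

```bash
python3 - <<'E'
from h import *
from rig import r
s,im=avg(r,3)
t=r.camera("top")["color"][:,:,::-1]
a=cv2.resize(t[130:250,190:310],None,fx=4,fy=4,interpolation=cv2.INTER_CUBIC)
b=cv2.resize(im[120:240,190:285],None,fx=4,fy=4,interpolation=cv2.INTER_CUBIC)
cv2.imwrite("pics/c8.png",cv2.hconcat([a,b][:1]+[b])[:600,:800])
inc(s,[(.69,.0275,.08,np.pi),(.65,.0275,.08,np.pi)])
print(s["joint_pos"])
E
```

```text
t 9.4 p [0.6896 0.0258 0.1216] rot [-1.5700e+00 -1.2000e-03  3.1395e+00] F [-0.1  -0.29  0.45] op 0.0057
(0.69, 0.0275, 0.08, 3.141592653589793) -> [-0.001 -0.002  0.001] [-0.5 41.6 -1.7]
(0.65, 0.0275, 0.08, 3.141592653589793) -> [-0.001 -0.002  0.001] [39.5 41.7 -1.6]
[ 3.19425892e-01  4.78899143e-01 -1.07747875e-01  8.16060614e-04
 -9.82764421e-01  1.24928064e+00]
```

View pics/c8.png

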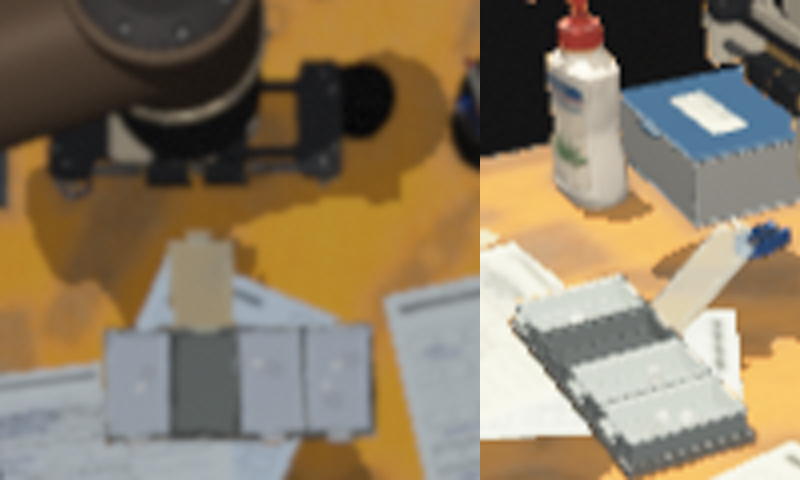

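Call:
arm_command:
  increments: [0,0,0,0,20,-2,0,0,0,0,0,40,-2,0,0,0,0,5,42,-2,0,0,0,0,25,42,-2,0,0,0,0,37,42,-2,0,0,0,0,37,42,-2,0]

```text
time: 10.05
position: [0.6522, 0.029, 0.0816]
tool_rot: [-1.571, 0.002, 3.141]
ft_force: [-0.1, 0.7, 0.1]
opening: 0.008
```

```bash
python3 - <<'E'
from h import *
from rig import r
s,im=avg(r,3)
cv2.imwrite("pics/c9.png",cv2.resize(im[120:240,190:320],None,fx=5,fy=5,interpolation=cv2.INTER_CUBIC))
inc(s,[(.60,.0275,.08,np.pi),(.56,.0275,.08,np.pi)])
E
```

```text
t 10.2 p [0.6536 0.0291 0.0813] rot [-1.5713e+00  2.4000e-03  3.1412e+00] F [0.78 0.23 0.66] op 0.0081
(0.6, 0.0275, 0.08, 3.141592653589793) -> [ 0.001 -0.    -0.002] [53.6  1.1  1.6]
(0.56, 0.0275, 0.08, 3.141592653589793) -> [ 0.001 -0.    -0.002] [93.6  1.   1.7]
```

View pics/c9.png

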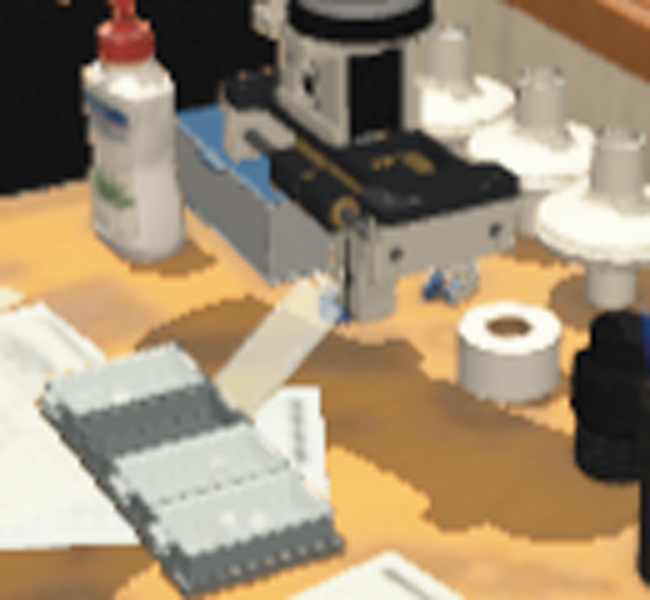

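Call:
arm_command:
  increments: [0,0,0,10,1,1.5,0,0,0,0,22,1,1.5,0,0,0,0,34,1,1.5,0,0,0,0,46,1,1.5,0,0,0,0,58,1,1.5,0,0,0,0,70,1,1.5,0,0,0,0,80,1,1.5,0,0,0,0,80,1,1.5,0]

```text
time: 11.0
position: [0.5707, 0.0272, 0.0779]
tool_rot: [-1.57, -0.002, 3.141]
ft_force: [0.3, 0.8, -0.7]
opening: 0.003
```

```bash
python3 - <<'E'
from h import *
from rig import r
s,im=avg(r,3)
cv2.imwrite("pics/c10.png",cv2.resize(im[120:240,180:300],None,fx=5,fy=5,interpolation=cv2.INTER_CUBIC))
inc(s,[(.545,.0275,.08,np.pi),(.503,.0275,.055,np.pi)])
E
```

```text
t 11.15 p [0.5725 0.0275 0.0782] rot [-1.5703e+00 -1.0000e-03  3.1412e+00] F [0.02 0.28 0.12] op 0.0047
(0.545, 0.0275, 0.08, 3.141592653589793) -> [-0.    -0.     0.001] [27.5 -1.8 -0. ]
(0.503, 0.0275, 0.055, 3.141592653589793) -> [-0.    -0.     0.001] [69.5 23.2 -0. ]
```

View pics/c10.png

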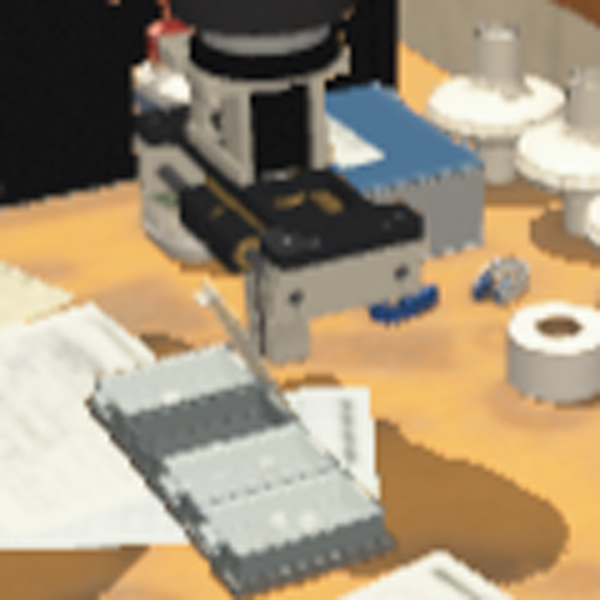

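Call:
arm_command:
  increments: [0,0,0,10,-2,0,0,0,0,0,20,-2,0,0,0,0,0,29,-1,0,0,0,0,0,39,4,0,0,0,0,0,49,9,0,0,0,0,0,59,14,0,0,0,0,0,67,19,0,0,0,0,0,69,21,0,0,0,0,0,69,21,0,0]

```text
time: 12.05
position: [0.5035, 0.0275, 0.0572]
tool_rot: [-1.57, -0.001, 3.141]
ft_force: [0.3, 0.4, -0.4]
opening: 0.006
```

```bash
python3 - <<'E'
from h import *
from rig import r
s,im=avg(r,4)
cv2.imwrite("pics/c11.png",cv2.resize(im[120:240,180:300],None,fx=5,fy=5,interpolation=cv2.INTER_CUBIC))
inc(s,[(.503,.0275,.05,np.pi)])
E
```

```text
t 12.25 p [0.5044 0.0277 0.0576] rot [-1.5708e+00  3.0000e-04  3.1410e+00] F [-0.36  0.44 -0.21] op 0.0052
(0.503, 0.0275, 0.05, 3.141592653589793) -> [-0.    -0.001 -0.   ] [1.4 7.6 0.2]
```

View pics/c11.png

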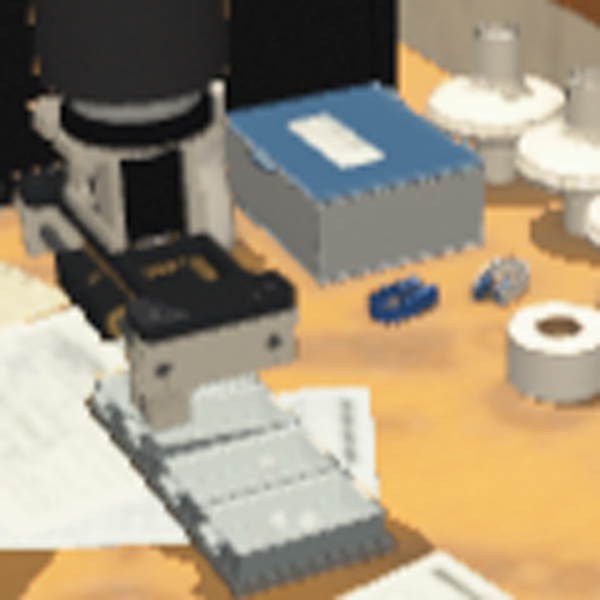

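Call:
arm_command:
  increments: [0,0,0,3,2,0,0,0,0,0,3,4,0,0,0,0,0,3,6,0,0,0,0,0,3,7.5,0,0,0,0,0,3,8.5,0,0,0,0,0,3,8.5,0,0]

```text
time: 12.85
position: [0.5008, 0.0275, 0.049]
tool_rot: [-1.571, -0.0, 3.141]
ft_force: [-1.4, -0.3, 3.0]
opening: 0.001
```

```bash
python3 - <<'E'
from h import *
from rig import r
s,im=avg(r,5)
cv2.imwrite("pics/c12.png",cv2.resize(im[160:240,190:290],None,fx=7,fy=7,interpolation=cv2.INTER_CUBIC))
E
```

```text
t 13.1 p [0.5009 0.0275 0.0491] rot [-1.5707e+00 -2.0000e-04  3.1408e+00] F [-1.31  0.38  1.99] op 0.0026
```

View pics/c12.png

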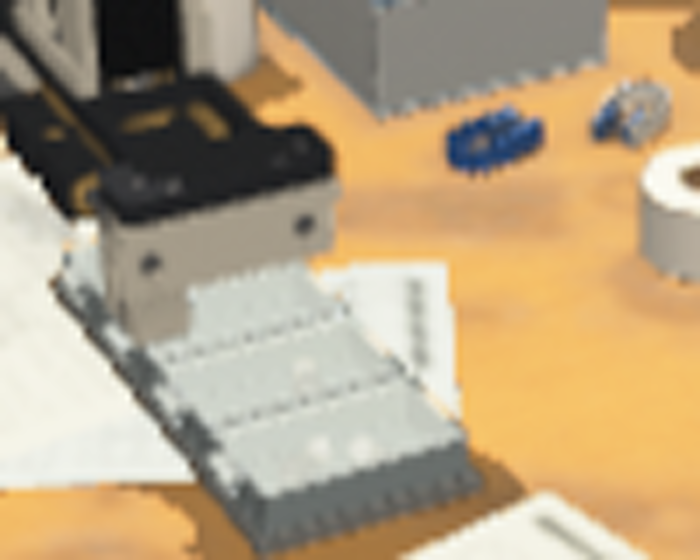

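Call:
arm_command:
  increments: [0,0,0,0,0.7,0,0,0,0,0,0,1.4,0,0,0,0,0,0,2,0,0,0,0,0,0,2,0,0]

```text
time: 13.5
position: [0.5009, 0.0275, 0.0478]
tool_rot: [-1.571, 0.0, 3.141]
ft_force: [-5.1, 0.2, 14.6]
opening: 0.004
```

```bash
python3 - <<'E'
from h import *
from rig import r
s,im=avg(r,5)
E
```

```text
t 13.75 p [0.5009 0.0275 0.0479] rot [-1.5706e+00  2.0000e-04  3.1411e+00] F [-5.92  0.23 13.74] op 0.006
```

Call:
arm_command:
  increments: [0,0,0,0,-5,0,0,0,0,0,0,-30,0,0,0,0,0,0,-70,0,0,0,0,0,30,-120,0,0,0,0,0,50,-150,40,0,0,0,0,50,-150,90,0,0,0,0,50,-150,140,0,0,0,0,50,-150,140,0]

```text
time: 14.55
position: [0.4503, -0.1159, 0.1977]
tool_rot: [-1.571, 0.001, 3.137]
ft_force: [0.1, 0.5, -0.7]
opening: 0.009
```

```bash
python3 - <<'E'
from h import *
from rig import r
s,im=avg(r,4)
t=r.camera("top")["color"][:,:,::-1]
cv2.imwrite("pics/s13.png",im);cv2.imwrite("pics/t13.png",t)
b=cv2.resize(im[165:245,185:285],None,fx=7.5,fy=7.5,interpolation=cv2.INTER_CUBIC);cv2.imwrite("pics/c13.png",b)
E
```

```text
t 14.75 p [ 0.4507 -0.1135  0.197 ] rot [-1.5709e+00  2.0000e-04  3.1382e+00] F [ 0.18 -0.19  0.25] op 0.0048
```

View pics/c13.png

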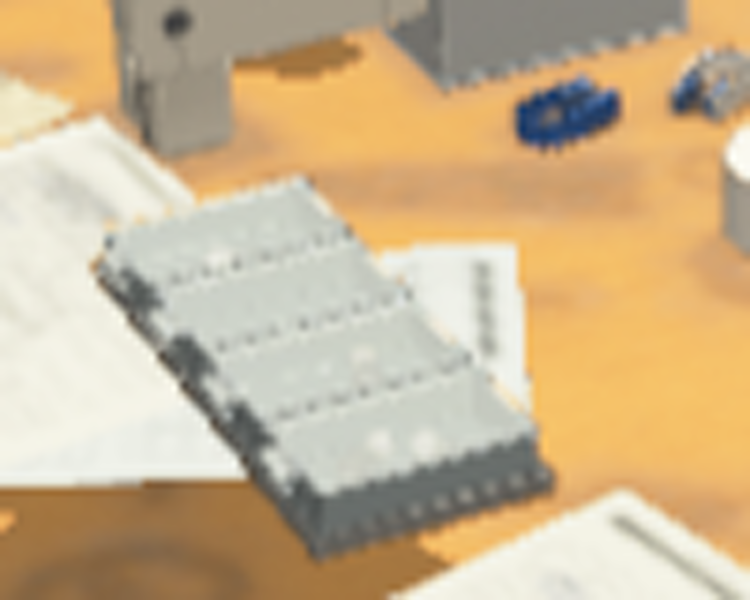

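View pics/t13.png

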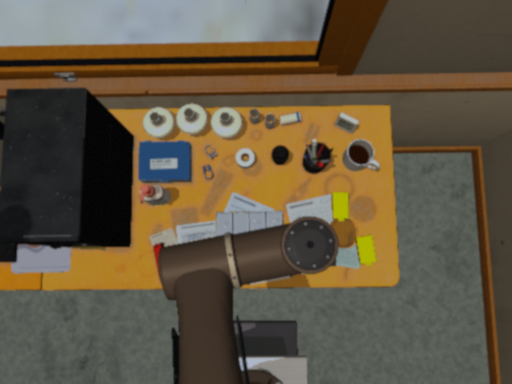

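```bash
python3 - <<'E'
import cv2,numpy as np
a=cv2.imread("pics/s13.png");b=cv2.imread("pics/side0.png")
cv2.imwrite("pics/c14.png",cv2.hconcat([cv2.resize(a[245:290,210:260],None,fx=8,fy=8,interpolation=cv2.INTER_CUBIC),cv2.resize(a[165:235,270:340],None,fx=5,fy=5)[:360]][0:1]))
d=lambda p,q,r,x,y:np.abs(p[r[0]:r[1],x:y].astype(int)-q[r[0]:r[1],x:y]).mean()
print("roll",d(a,b,(178,202),280,303),"tube",d(a,b,(180,218),303,322),"san?",d(a,b,(110,172),205,228))
t=cv2.imread("pics/t13.png");u=cv2.imread("pics/top0.png")
print("top roll",d(t,u,(145,170),233,258),"tube",d(t,u,(143,168),268,292),"san",d(t,u,(180,206),138,166))
# lid row: compare near-edge line of lid 2 with lids 1,3: project expected shut/ajar tab
from h import proj
for z in(.024,.029): print([np.round((proj("side",[.4935,y,z])-[185,165])*7.5) for y in(.0995,.0515,.0035,-.046)])
E
```

```text
roll 0.5851449275362319 tube 0.7299168975069252 san? 55.405095839177186
top roll 13.357866666666666 tube 7.723333333333334 san 10.357142857142858
[array([104., 224.]), array([151., 283.]), array([201., 346.]), array([257., 417.])]
[array([103., 212.]), array([150., 271.]), array([200., 334.]), array([256., 404.])]
```

View pics/c14.png

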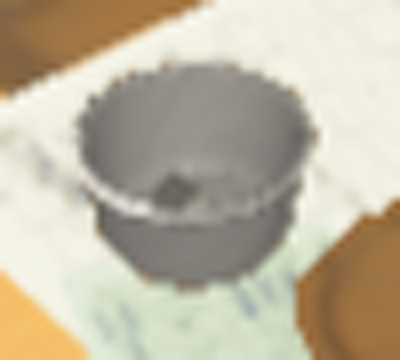

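```bash
python3 - <<'E'
import cv2,numpy as np
t=cv2.imread("pics/t13.png",0).astype(np.float32);u=cv2.imread("pics/top0.png",0).astype(np.float32)
for n,(y0,y1,x0,x1) in dict(roll=(143,171,231,261),tube=(141,170,266,296),san=(176,208,136,168),desk=(100,130,140,245)).items():
    print(n,cv2.phaseCorrelate(t[y0:y1,x0:x1].copy(),u[y0:y1,x0:x1].copy(),cv2.createHanningWindow((x1-x0,y1-y0),cv2.CV_32F)), t[y0:y1,x0:x1].mean(),u[y0:y1,x0:x1].mean())
a=cv2.imread("pics/s13.png")
cv2.imwrite("pics/c15.png",cv2.resize(a[190:235,193:243],None,fx=13,fy=13,interpolation=cv2.INTER_NEAREST))
E
```

```text
roll ((-0.07016966390293078, -0.01817296287412873), 0.9206810029347737) 135.50833 121.76786
tube ((-0.005114284381035006, 0.012340377693798033), 0.894771752357483) 93.65632 83.73678
san ((-0.1515855825500374, 0.0618156415571125), 0.981796411331743) 100.7041 90.100586
desk ((0.01755865305639759, -0.011307977053409246), 0.9209419026786898) 127.31937 114.31555
```

View pics/c15.png

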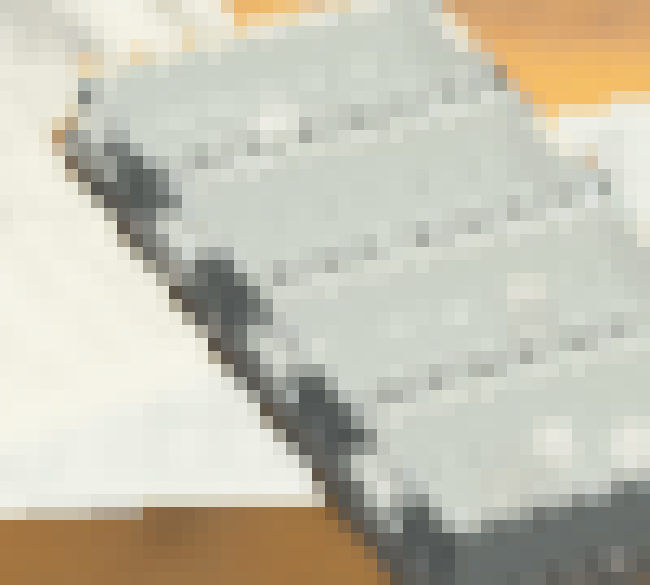

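Lid 2 lines up with its neighbours in the crop: the seams at (190,165) and (280,275) show no step. All three bystanders are within 0.2 px of where they started. I'm handing the job in.

```bash
python3 - <<'E'
from rig import r
print(r.sense()["time"]); print(r.finish_job())
E
```

```text
14.8
the job is handed in; nothing more can be done
None
```

The capsule from the open compartment (second from the left) is in the medicine cup, and that compartment's lid is pressed shut. I handed the job in at 14.8 s of robot time. No verdict was reported.

**What I did:** I gripped the capsule across its diameter at 8 N, with the opening reading about 10 mm. I released it just above the cup's rim, swung the lid over from behind with the closed fingers, and pressed at its free edge.

**Last checks:**
- **Capsule:** it lay on the cup floor in both views right after release. The last side view still shows its dark half in the cup.
- **Cup:** it is upright and looks to be where it was. I only compared the pictures for this.
- **Lid:** it took about 14 N of downward press, against the 3 N the catch needs. In the side view it lies level with the neighbouring lids, where a lid left ajar would show a step of about 1.5 px. The snap itself could not be read directly, since the hinge angle is not in the state.
- **Bystanders:** the adaptor, label roll and sanitiser each shifted less than 0.2 px in the top view.
- **Disagreements:** the raw image differences at the bystanders were not zero in the top view. I put these down to the later picture being brighter overall, because the plain desk area was brighter too. For the sanitiser in the side view, where the difference was large, I think the gripper was covering it. Before the grasp, the two cameras disagreed by 2–6 mm on the capsule's position, and this did not affect the grasp.

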